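# Scan the small flowerpot into the sale

## Task

Book in the small flowerpot: set it down gently, upright, in the middle of the round black pad in front of the clamped scanner's nose and let go. Then squeeze the scanner's trigger fully home, hold it for about a second, and let it spring back, leaving the pot standing on the pad. Do not drop the pot, and leave the other goods on the counter where they are.

Things in the scene. Friction and masses are not known exactly. Their poses are not given: they have to be found in the camera images.
- small_pot_center (a point): The smaller of two terracotta flowerpots, loose, upright, open on top, 62 mm tall, about 90 g. Rim band (top 22 mm) 56 mm across: grasp it there, about 17 mm above this point; body tapers from 50 to 42 mm at the foot. Point: on its axis half-way up, 31 mm above its underside; z up. Nearby, to be left alone: a 102 mm tall pot, a 108 mm green jar with cork, a flat brass-coloured lid.
- scan_spot (a point): Centre of the top of the round black pad (80 mm across, top 14 mm above the counter) on the fixed scanner's base plate: the pot stands here. Axes as squeeze_point's; it lies at x = +70, y = +175 mm from squeeze_point. The scanner's nose is 86 mm from here towards -y, facing the pad; scanner head and nose are up to 88 mm above the counter.
- squeeze_point (a point): Midway between grip back and trigger front of a grey pistol-shaped scanner clamped on its side 60 mm above the counter. y: where the nose looks; x: along the grip to the head; z up. Here the grip fills y -27 to +1 mm, trigger +19 to +27 (54 over both; squeezed home 40, centred at y -7). Grip is 30 high, trigger 18. Grip ends at x -84, trigger x -22, head starts x +41. Free above and below.
- trigger (a joint): The scanner's sprung black trigger, rad: 0 = released, 0.37 = squeezed home on its stop; it springs back by itself. Hinged on a vertical pin at x = +38, y = +23 mm from squeeze_point; its free end swings towards the grip (-y). At squeeze_point, 38 mm from the pin, it travels 14 mm and takes 2 N at first, 6 N when home.

How it is judged (in metres and radians):
On the way, in this order (a step that is already met when the one before it is completed fails the run):
1. the small pot stands upright on the pad, let go (horizontal distance between small_pot_center and scan_spot below 0.02 m and z of small_pot_center in the frame of scan_spot below 0.036 m and angle between small_pot_center's own z axis and vertical below 0.17 rad and contact force between small_pot and the fingers below 0.1 N and linear speed of small_pot below 0.03 m/s), for 0.2 s.
2. the trigger is squeezed home (above 0.28 rad) and held for half a second with the pot on the pad (value of joint trigger above 0.28 rad and horizontal distance between small_pot_center and scan_spot below 0.02 m and angle between small_pot_center's own z axis and vertical below 0.17 rad), for 0.5 s.
At the end, for the whole second after the job is handed in: The small pot stands upright (within 10 degrees) and at rest on the pad, its axis within 20 mm of the pad's centre, and the trigger has sprung back (below 0.05 rad) (value of joint trigger below 0.05 rad and horizontal distance between small_pot_center and scan_spot below 0.02 m and z of small_pot_center in the frame of scan_spot below 0.036 m and angle between small_pot_center's own z axis and vertical below 0.17 rad and linear speed of small_pot below 0.03 m/s); the robot touches nothing.
It fails at once if the small pot is dropped (falls free faster than 0.7 m/s, as from more than about 25 mm) (linear speed of small_pot above 0.7 m/s and contact force between small_pot and the fingers below 0.05 N).
It fails at once if one of the other goods is moved by more than 30 mm (distance of any of large_pot, cork_jar, jar_lid from where it was at the start of the episode above 0.03 m).
It also fails if it takes over 48 s, if anything falls off the work surface, if the arm or the gripper's body presses on something with over 40 N, if the wrist force passes 120 N, or if a joint passes its speed limit or range.

## Robot

A 6-joint arm with a two-finger parallel gripper is mounted at the origin on the work surface. World frame = base frame: x ahead of the robot, y to its left, z up, the work surface at z = 0. Lengths are in mm, angles in rad, forces in N, time in s.
With the tool pointing down it reaches from about 275 to 1000 mm from the base axis. Payload 8.4 kg.
Tool frame: the origin (TCP) lies midway between the tips of the shut fingers; the grasp point (between the pads) lies r.grip_point_offset behind it (r.grip_point_offset is the distance from the TCP to the grasp point, in mm); z points along the fingers, y is the direction in which the jaws open and shut (so a half turn about z gives the same grasp; the last joint's range is limited). The gripper opens to 85 mm and grips with 20 to 120 N. Pads are 22 mm wide; open, the fingers measure 114 mm over their backs; the gripper's body (76 mm by 85 mm) begins 54 mm behind the grasp point. The pads swing forward as they close: fully open they stand 13 mm farther back than shut.
Start: joints at [-1.161, 0.353, 1.633, -0, 1.155, -0.002], TCP at [250.161, -572.754, 231.281] pointing down, gripper open.
Joint ranges: [-2.63, 2.63], [-0.92, 2.1], [0.06, 2.66], [-1.3, 4.44], [0, 2.69], [-3.02, 3.02]. Speed limits (rad/s): [2.22, 2.22, 2.79, 3.14, 3.14, 3.14].

## Interface

Orientations are given as [roll, pitch, yaw] about the fixed x, y, z axes, in that order (R = Rz(yaw) Ry(pitch) Rx(roll)).
In Python, from rig import r gives the robot as it stands.
- The arm moves only by the tool move_arm, never from a script. Its argument "targets" is one flat list of numbers, 5 for each row, row after row: the gripper's target within -1 to 1 (fully open at 1, half-way at 0, shut at -1), then the shift along the tool's x, y, z in cm, then the turn about the tool's z in degrees. In form: [gripper, tx, ty, tz, turn, gripper, tx, ty, tz, turn, ...]. A call has 1 to 10 rows; each row is the pose to reach, as a shift and turn from the pose commanded when the call began, along the tool's axes at that moment; what a row does not reach only later rows make up. A row lasts 1/10 s, in which the tool goes at most 50 mm and 8.59 degrees, less where a joint would pass 70% of its speed; a pose out of reach is approached as far as the arm can. A call with a gripper value outside its range is refused whole. The fingers move at their own pace and stop on an object; "squeeze" is the grip in N (left out, the last holds). Time passes only in rows, so rows that repeat a pose let the fingers close. It gives the time, the measured TCP pose, the force and the opening at its end, in the units of the state.
- r.sense(): the state, without advancing time (a new reading comes with each control period).
- r.grab_frame(name): name is "side" or "top"; returns a dict with "img" (384x512x3 uint8, blue, green, red), "K" (3x3 intrinsics, pixels), "k1" (the pictures are not rectified: a ray, as slopes to the right and down, at radius r is drawn at 1 + k1 r^2 times it, then the intrinsics apply), "world_to_cam" (4x4, takes a point from world to camera coordinates). Camera axes: x right, y down, z forward; pixel columns grow to the right and rows downward; lengths in mm; the calibration is good to about 2 mm. A picture is of the moment at which its call begins. There is no depth.
- r.sign_off(): hands the job in, once; it reports no verdict.
Trained networks look in a picture, given as the dict that the camera call returned (one of the last four; its "shot" number tells which), for a name from the list of things; names that differ only in an ending like _2 or _b are one class to them, and where a whole thing is asked for, a point or a joint stands for the part that bears it (a point fixed in the world has none). Each returns a list of dicts, best first, with "conf" (0 to 1); they miss things now and then, are a little off and sometimes report something else, mostly with a low value. They report only what shows in the picture. A call takes as long as a camera call.
- r.outline_of(picture, thing): "region" (384x512 bool, what is visible of it).
- r.mark_of(picture, thing): "position" ([x, y, z] in mm, in world coordinates, good to about 4 mm: a listed point, or the origin of a listed thing).
The state is a dict: "clock": time; "qpos": joint angles; "qvel": joint speeds; "joint_efforts": joint torques, N m; "eef_pos": TCP position; "tcp_rot": TCP orientation; "contact_force": force on the tool from outside, world axes, zero at the start; "wrist_torque": the same for the moment, N m; "opening": opening from 0.0 (shut) to 1.0 (fully open).
Only numpy, scipy, OpenCV 4.12 (cv2) and the standard library are available. Lean on these libraries where they do the work, as an engineer would, in place of code of your own. Each camera call takes 0.05 s, during which the arm holds its last target.

## Working session

There is one attempt and no reset: what is moved stays moved. The work goes in short steps, Python scripts to look and compute and a tool call to move; the robot and the scene stay as the last step left them, time stands still between calls to the robot, and variables do not carry over. Pictures are saved under pics/ and viewed, and the job is handed in when it is done.

Besides the shell and the picture viewer there is one more tool, called after "Request:" as name(argument=value, ...), one argument or row to a line, values as JSON. move_arm: Moves the arm, as the interface text tells. Its arguments: {"type":"object","properties":{"targets":{"type":"array","items":{"type":"number"}},"squeeze":{"type":"number"}},"required":["targets"]}

```bash
mkdir -p pics; cat > h.py <<'E'
from rig import r
import numpy as np, cv2
def snap(tag):
    out={}
    for n in("side","top"):
        f=r.grab_frame(n); out[n]=f; cv2.imwrite(f"pics/{tag}_{n}.png",f["img"])
    return out
def proj(f,p):
    c=f["world_to_cam"]@np.r_[p,1]; x,y=c[0]/c[2],c[1]/c[2]; s=1+f["k1"]*(x*x+y*y)
    return (f["K"]@[x*s,y*s,1])[:2]
E
python3 - <<'E'
from h import *
print(r.sense()); print(r.grip_point_offset)
F=snap("a")
for n,f in F.items():
    print(n,f["K"].tolist(),f["k1"],f["world_to_cam"].round(3).tolist())
    for t in("small_pot_center","scan_spot","squeeze_point"):
        for d in r.mark_of(f,t)[:2]: print(n,t,d["conf"],np.round(d["position"],1))
E
```

```text
{'clock': 0.0, 'qpos': array([-1.16139469e+00,  3.53651329e-01,  1.63416828e+00,  4.01002203e-06,
        1.15521028e+00, -2.40403394e-03]), 'qvel': array([ 0.00096092, -0.00226714,  0.00084221,  0.00246283,  0.00122101,
       -0.000589  ]), 'joint_efforts': array([ 1.76167785e-03, -6.05240679e+01, -3.42063868e+01, -9.36107085e-05,
        9.11832409e-03, -5.64731715e-05]), 'eef_pos': array([ 249.96513646, -572.29130717,  230.54509527]), 'tcp_rot': array([-3.14015544e+00, -7.12149499e-06,  4.11804041e-01]), 'contact_force': array([0.67402496, 0.51764541, 0.09528379]), 'wrist_torque': array([ 0.00954347, -0.00160626,  0.05220159]), 'opening': 1.0003328017769326}
18.700000000000003
side [[471.5825464051007, 0.0, 252.89991382397963], [0.0, 471.5825464051007, 192.66395887747052], [0.0, 0.0, 1.0]] -0.1748285844704565 [[-0.968, -0.249, 0.009, 507.323], [-0.191, 0.721, -0.666, 124.473], [0.159, -0.647, -0.746, 889.411], [0.0, 0.0, 0.0, 1.0]]
side small_pot_center 0.65 [649.  140.9  28.4]
side scan_spot 0.56 [547.7 -50.7  15.2]
side squeeze_point 0.85 [ 473.3 -228.    62.8]
top [[447.50841450993937, 0.0, 256.62556809996147], [0.0, 447.50841450993937, 185.48133060229523], [0.0, 0.0, 1.0]] -0.16441186621081968 [[0.006, -1.0, -0.013, 45.696], [-0.991, -0.004, -0.134, 524.662], [0.134, 0.013, -0.991, 1012.876], [0.0, 0.0, 0.0, 1.0]]
top small_pot_center 0.68 [648.4 144.   29.7]
top scan_spot 0.92 [551.6 -55.   13.9]
```

View pics/a_top.png

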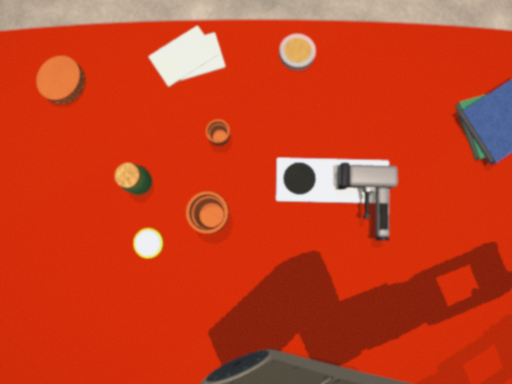

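View pics/a_side.png

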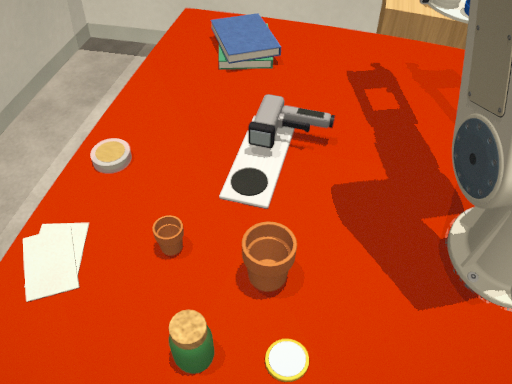

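Top view: small pot rim at about (218,131), large pot (207,212), pad (299,178), and the scanner grip running down from the head (372,176) to (383,238). Next I'll refine these positions.

```bash
cat >> h.py <<'E'
def back(f,uv,z):
    K=f["K"]; xd=(np.array(uv,float)-K[:2,2])/np.array([K[0,0],K[1,1]])
    x=xd.copy()
    for _ in range(20): x=xd/(1+f["k1"]*(x@x))
    R=f["world_to_cam"][:3,:3]; t=f["world_to_cam"][:3,3]
    d=R.T@np.r_[x,1]; o=-R.T@t
    return o+d*(z-o[2])/d[2]
E
python3 - <<'E'
from h import *
F={n:r.grab_frame(n) for n in("top","side")}
for n,f in F.items():
    for t in("small_pot_center","trigger"):
        o=r.outline_of(f,t)
        for d in o[:1]:
            ys,xs=np.nonzero(d["region"]); print(n,t,d["conf"],xs.min(),xs.max(),ys.min(),ys.max())
    for t in ("small_pot_center","squeeze_point"):
        for d in r.mark_of(f,t)[:2]: print(n,t,d["conf"],np.round(d["position"],1))
    # pad: dark blob
    g=f["img"].max(2); m=(g<70).astype(np.uint8)
    nn,l,s,c=cv2.connectedComponentsWithStats(m)
    seed=(299,178) if n=="top" else (249,181)
    k=l[seed[1],seed[0]]; ys,xs=np.nonzero(l==k)
    P=np.array([back(f,(x,y),14) for x,y in zip(xs,ys)]); print(n,"pad",s[k],P.mean(0),np.ptp(P,axis=0))
    # white plate
    m=(f["img"].min(2)>150).astype(np.uint8); nn,l,s,c=cv2.connectedComponentsWithStats(m)
    seed=(282,165) if n=="top" else (238,155)
    k=l[seed[1],seed[0]]; cn,_=cv2.findContours((l==k).astype(np.uint8),cv2.RETR_EXTERNAL,cv2.CHAIN_APPROX_NONE)
    c=cn[0][:,0]; W=np.array([back(f,p,10)[:2] for p in c],np.float32); print("plate",s[k],cv2.minAreaRect(W))
big={}
f=F["top"]["img"]; cv2.imwrite("pics/crop_top.png",cv2.resize(f[120:250,195:405],None,fx=3.8,fy=3.8,interpolation=cv2.INTER_CUBIC))
f=F["side"]["img"]; cv2.imwrite("pics/crop_side.png",cv2.resize(f[85:265,145:345],None,fx=3.3,fy=3.3,interpolation=cv2.INTER_CUBIC))
E
```

```text
top small_pot_center 0.98 206 229 120 144
top trigger 0.54 364 368 193 218
top small_pot_center 0.63 [649.5 145.3  32.4]
top squeeze_point 0.8 [ 468.8 -226.9   60.8]
top pad [285 164  29  29 674] [545.98143409 -52.92578127  14.        ] [6.80138377e+01 6.74251008e+01 4.54747351e-13]
plate [ 276  158  120   45 3193] ((542.032958984375, -143.1359100341797), (290.9408264160156, 105.88907623291016), 89.06798553466797)
side small_pot_center 0.97 153 183 216 254
side trigger 0.61 282 308 120 130
side small_pot_center 0.76 [652.1 142.3  28.5]
side squeeze_point 0.76 [ 471.3 -228.3   62.2]
side pad [232 169  35  27 743] [544.84526237 -47.7024776   14.        ] [7.54575528e+01 7.65956165e+01 2.27373675e-13]
plate [ 219  132   72   75 2081] ((541.9008178710938, -111.00274658203125), (236.13656616210938, 104.4974594116211), 89.03996276855469)
```

View pics/crop_top.png

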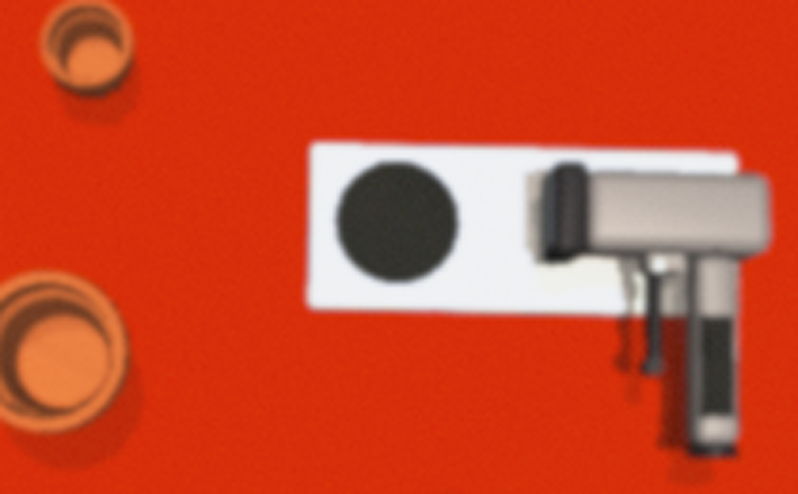

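View pics/crop_side.png

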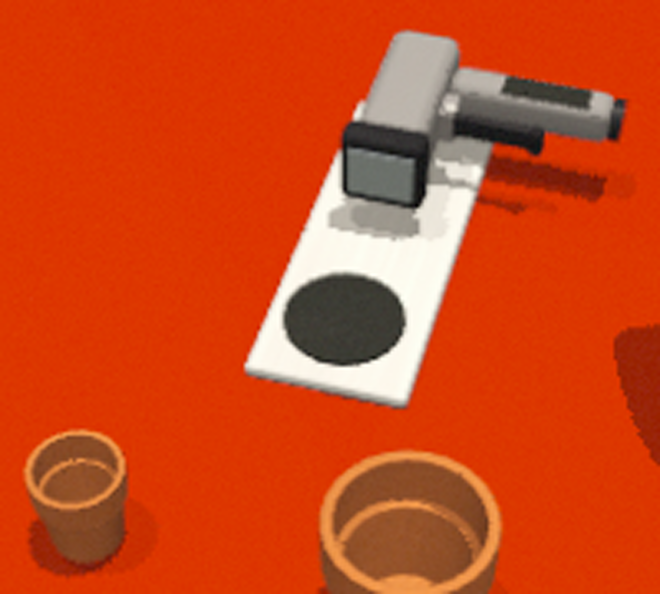

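```bash
cat >> h.py <<'E'
def delta(target,yaw_t=None,cmd=None):
    s=r.sense(); p=s["eef_pos"]; y=s["tcp_rot"][2]
    if cmd is not None: p=np.array(cmd[:3]); y=cmd[3]
    d=np.array(target)-p; c,sn=np.cos(y),np.sin(y)
    out=[(c*d[0]+sn*d[1])/10,(sn*d[0]-c*d[1])/10,-d[2]/10]
    t=None if yaw_t is None else -np.degrees(yaw_t-y)
    return np.round(out,2),t
E
python3 - <<'E'
from h import *
from scipy.optimize import least_squares
F={n:r.grab_frame(n) for n in("top","side")}
M={n:r.outline_of(f,"small_pot_center")[0]["region"] for n,f in F.items()}
# model silhouette: circles at several heights -> convex hull
def hull(f,x,y):
    pts=[]
    for R,z in((28,62),(28,40),(25,40),(21,0)):
        for a in np.linspace(0,6.28,40): pts.append(proj(f,[x+R*np.cos(a),y+R*np.sin(a),z]))
    h=cv2.convexHull(np.array(pts,np.float32)); m=cv2.moments(h); return np.array([m["m10"],m["m01"]])/m["m00"]
def cen(n):
    ys,xs=np.nonzero(M[n]); return np.array([xs.mean(),ys.mean()])
for names in(["top"],["side"],["top","side"]):
    s=least_squares(lambda p:np.concatenate([hull(F[n],*p)-cen(n) for n in names]),[650,143]); print(names,s.x,s.fun)
print(delta([650,143,231],-0.016,[250.161,-572.754,231.281,.412]))
E
```

```text
['top'] [650.91402455 141.41259875] [-3.69785397e-07 -6.91044306e-08]
['side'] [649.35730016 143.11462906] [ 2.70664725e-06 -1.57536931e-07]
['top', 'side'] [649.96746232 142.51095521] [-0.47246057  0.38714436 -0.18855944 -0.31657278]
(array([ 6.530e+01, -4.957e+01,  3.000e-02]), np.float64(24.522593631599232))
```

Request:
move_arm(
  targets=[1, 1.5, -1.1, 0, 2, 1, 4.5, -3.4, 0, 5, 1, 8, -6.1, 0, 8, 1, 11.5, -8.7, 0, 11, 1, 15, -11.4, 0, 14, 1, 18.5, -14, 0, 17, 1, 22, -16.7, 0, 20, 1, 25.5, -19.4, 0, 22, 1, 29, -22, 0, 24, 1, 32.6, -24.8, 0, 24.5],
  squeeze=25,
)

```text
clock: 2.1
eef_pos: [450.4, -213.5, 231.6]
tcp_rot: [3.141, -0.001, -0.017]
contact_force: [1.5, 0.5, 0.2]
opening: 0.998
```

```bash
python3 - <<'E'
from h import *
s=r.sense();print(s["eef_pos"],s["tcp_rot"],s["qpos"])
print(delta([650,142.5,130],-.016))
E
```

```text
[ 450.37156456 -213.52402175  231.60035157] [ 3.14120173e+00 -7.34044995e-04 -1.73079242e-02] [-4.45693594e-01  1.54327021e-01  1.89866176e+00 -5.72237686e-05
  1.08777376e+00  1.14243736e+00]
(array([ 19.34, -35.94,  10.16]), np.float64(-0.07493853841015413))
```

Request:
move_arm(
  targets=[1, 1, -1.8, 0, 0, 1, 3, -5.6, 0, 0, 1, 5.2, -9.7, 0, 0, 1, 7.5, -13.9, 0, 0, 1, 9.8, -18.2, 0, 0, 1, 12.1, -22.5, 0, 0, 1, 14.4, -26.8, 0, 0, 1, 16.7, -31, 2, 0, 1, 18.5, -34.4, 5, 0, 1, 19.3, -35.9, 8, 0],
)

```text
clock: 3.1
eef_pos: [650.1, 144.4, 150.7]
tcp_rot: [-3.14, -0.003, -0.014]
contact_force: [0.6, 0.4, -0.5]
opening: 0.997
```

```bash
python3 - <<'E'
from h import *
s=r.sense();print(s["eef_pos"],s["tcp_rot"],s["qpos"])
print(delta([650,142.5,23],-.016))
snap("b")
E
```

```text
[650.11828555 144.39585462 150.7475155 ] [-3.14035858e+00 -2.51129549e-03 -1.37598862e-02] [2.15982733e-01 4.92624163e-01 1.61004911e+00 7.31877539e-04
 1.03619316e+00 1.80016536e+00]
(array([-1.000e-02,  1.900e-01,  1.277e+01]), np.float64(0.12834906713062139))
```

View pics/b_side.png

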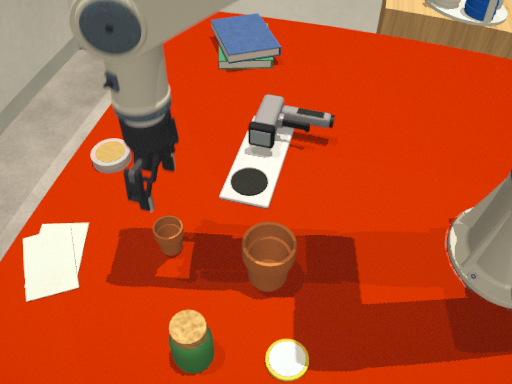

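Side view: the open fingers are above the pot at (169,235) and the neighbours are clear. Descending.

Request:
move_arm(
  targets=[1, 0, 0, 1, 0, 1, 0, 0, 3, 0, 1, 0, 0, 5, 0, 1, 0, 0, 6.5, 0, 1, 0, 0, 6.5, 0, 1, 0, 0, 6.5, 0],
)

```text
clock: 3.8
eef_pos: [648.6, 140.3, 87.1]
tcp_rot: [-3.142, -0.001, -0.016]
contact_force: [-0.1, -0.4, 0.4]
opening: 1.001
```

```bash
python3 - <<'E'
from h import *
s=r.sense();print(s["eef_pos"],s["tcp_rot"])
print(delta([650,142.5,23],-.016))
snap("c")
E
```

```text
[648.61986055 140.33616796  87.13015234] [-3.14151776e+00 -6.51400501e-04 -1.64783932e-02]
(array([ 0.13, -0.22,  6.41]), np.float64(-0.027409909985798297))
```

View pics/c_side.png

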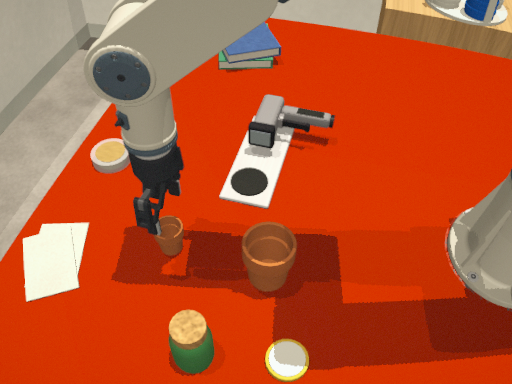

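Near finger at (150,215), far finger at (176,187), with the pot between and below them.

Request:
move_arm(
  targets=[1, 0.13, -0.2, 1, 0, 1, 0.13, -0.2, 2.5, 0, 1, 0.13, -0.2, 4, 0, 1, 0.13, -0.2, 5.5, 0, 1, 0.13, -0.2, 6.4, 0, 1, 0.13, -0.2, 6.4, 0, 1, 0.13, -0.2, 6.4, 0],
)

```text
clock: 4.6
eef_pos: [649.6, 142.9, 22.0]
tcp_rot: [3.141, 0.001, -0.016]
contact_force: [1.4, 1.0, -0.5]
opening: 1.005
```

```bash
python3 - <<'E'
from h import *
print(delta([650,142.5,23],-.016))
f=r.grab_frame("side");cv2.imwrite("pics/d_side.png",cv2.resize(f["img"][120:300,80:280],None,fx=3.3,fy=3.3))
E
```

```text
(array([ 0.04,  0.04, -0.1 ]), np.float64(0.010784810034359962))
```

View pics/d_side.png

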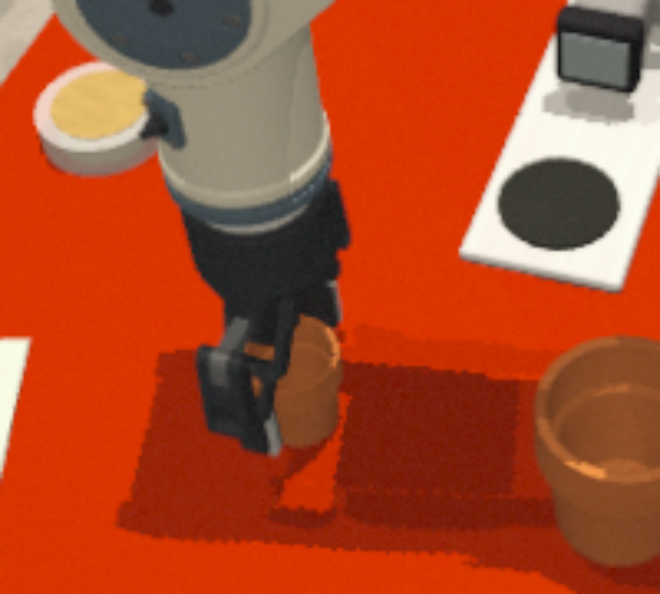

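```bash
python3 - <<'E'
from h import *
f=r.grab_frame("side")
for p in([639,186,36],[661,186,36],[639,200,36],[661,200,36],[650,142.5,62],[650,142.5,0]): print(p,(proj(f,p)-[80,120])*3.3)
E
```

```text
[639, 186, 36] [282.83361607 444.76224219]
[661, 186, 36] [245.73821319 435.9676138 ]
[639, 200, 36] [273.59744999 465.37051165]
[661, 200, 36] [236.20482378 456.36747368]
[650, 142.5, 62] [286.43715642 350.88786049]
[650, 142.5, 0] [300.28644219 415.93191909]
```

The projected finger tips match the picture, so I'm closing.

Request:
move_arm(
  targets=[0.6, 0, 0, 0, 0, 0.5, 0, 0, 0, 0, 0.4, 0, 0, 0, 0, 0.2, 0, 0, 0, 0, 0, 0, 0, 0, 0, -0.5, 0, 0, 0, 0, -1, 0, 0, 0, 0, -1, 0, 0, 0, 0],
  squeeze=25,
)

```text
clock: 5.5
eef_pos: [649.9, 142.9, 22.8]
tcp_rot: [-3.141, -0.001, -0.016]
contact_force: [-1.4, -0.9, 5.7]
opening: 0.637
```

```bash
python3 - <<'E'
from h import *
s=r.sense(); print(s["opening"],s["eef_pos"])
f=r.grab_frame("side");cv2.imwrite("pics/e_side.png",cv2.resize(f["img"][120:300,80:280],None,fx=3.3,fy=3.3))
E
```

```text
0.6369828159078612 [649.884563   142.91675862  22.7681458 ]
```

View pics/e_side.png

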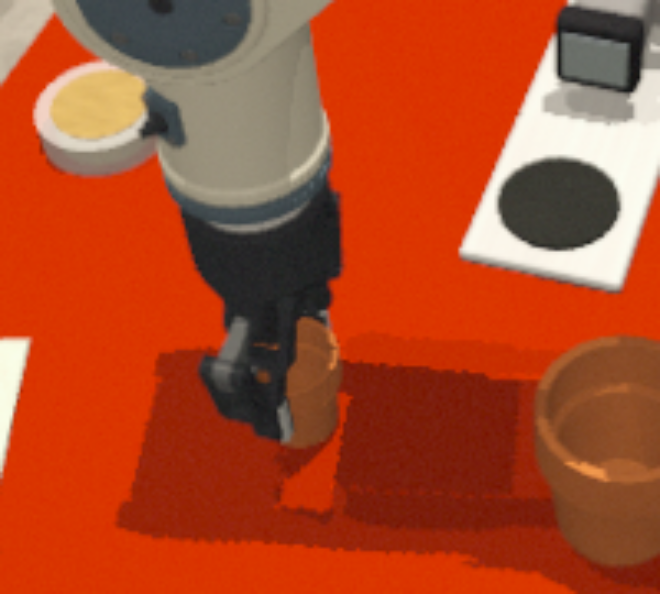

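The pot is held (opening 0.637, about 54 mm, at the rim). Lifting.

Request:
move_arm(
  targets=[-1, 0, 0, -0.5, 0, -1, 0, 0, -1.5, 0, -1, 0, 0, -3, 0, -1, 0, 0, -5, 0, -1, 0, 0, -7, 0, -1, 0, 0, -8.5, 0, -1, 0, 0, -9, 0, -1, 0, 0, -9, 0],
)

```text
clock: 6.35
eef_pos: [650.1, 143.0, 113.4]
tcp_rot: [-3.141, -0.002, -0.016]
contact_force: [0.6, 0.6, -0.0]
opening: 0.638
```

```bash
python3 - <<'E'
from h import *
s=r.sense(); print(s["opening"],s["eef_pos"],s["contact_force"])
f=r.grab_frame("side");cv2.imwrite("pics/f_side.png",cv2.resize(f["img"][80:280,60:280],None,fx=3.0,fy=3.0))
print(r.mark_of(f,"small_pot_center")[:1])
print(delta([546,-51.5,113],-.016))
E
```

```text
0.6377196188380942 [650.13652988 143.00257582 113.40819634] [ 0.62765571  0.58954794 -0.03991522]
[{'position': [652.8, 145.5, 119.4], 'conf': 0.66}]
(array([-10.01,  19.59,  -0.13]), np.float64(0.011803761035863003))
```

View pics/f_side.png

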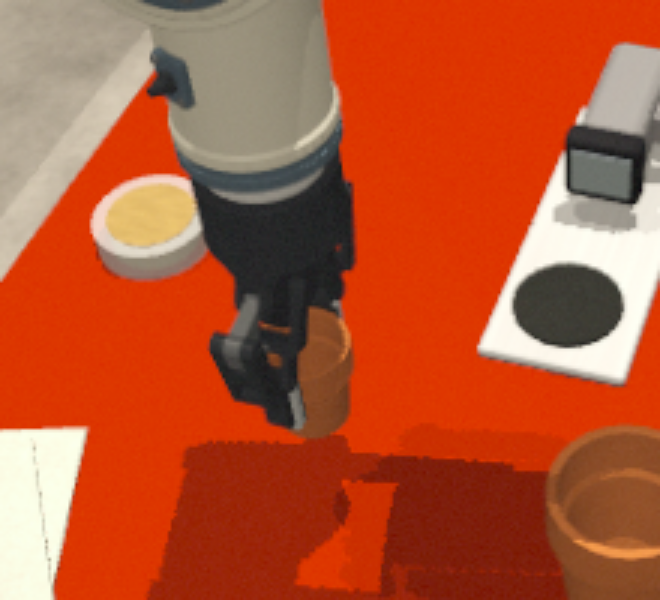

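Pot upright in the fingers at (325,370) in the crop, clear of the counter. Carrying it to above the pad.

Request:
move_arm(
  targets=[-1, -0.4, 0.8, 0, 0, -1, -1.3, 2.5, 0, 0, -1, -2.5, 4.9, 0, 0, -1, -3.9, 7.6, 0, 0, -1, -5.3, 10.4, 0, 0, -1, -6.7, 13.1, 0, 0, -1, -8, 15.7, 0, 0, -1, -9.1, 17.8, 0, 0, -1, -9.8, 19.2, 0, 0, -1, -10, 19.6, 0, 0],
)

```text
clock: 7.45
eef_pos: [545.0, -53.2, 112.0]
tcp_rot: [3.141, 0.001, -0.018]
contact_force: [-0.1, 0.7, -0.9]
opening: 0.639
```

Request:
move_arm(
  targets=[-1, 0, 0, 0, 0, -1, 0, 0, 1, 0, -1, 0, 0, 2, 0, -1, 0, 0, 3, 0, -1, 0, 0, 4, 0, -1, 0, 0, 4.8, 0, -1, 0, 0, 5, 0, -1, 0, 0, 5, 0, -1, 0, 0, 5, 0],
)

```text
clock: 8.35
eef_pos: [546.8, -51.5, 62.5]
tcp_rot: [3.142, -0.0, -0.016]
contact_force: [0.5, -0.1, -1.5]
opening: 0.637
```

```bash
python3 - <<'E'
from h import *
s=r.sense(); print(s["opening"],s["eef_pos"],s["contact_force"])
print(delta([546,-51.5,38],-.016))
F=snap("g")
for n,f in F.items(): cv2.imwrite(f"pics/gc_{n}.png",cv2.resize(f["img"][60:240,180:400],None,fx=3.0,fy=3.0)); print(n,r.mark_of(f,"small_pot_center")[:1],r.mark_of(f,"scan_spot")[:1])
E
```

```text
0.6366376246973856 [546.79300319 -51.52995433  62.49355438] [ 0.45823979 -0.08309083 -1.52266873]
(array([-0.08, -0.  ,  2.45]), np.float64(0.010696044616327475))
side [{'position': [548.3, -51.9, 68.4], 'conf': 0.63}] [{'position': [543.5, -48.1, 15.6], 'conf': 0.91}]
top [] []
```

View pics/gc_side.png

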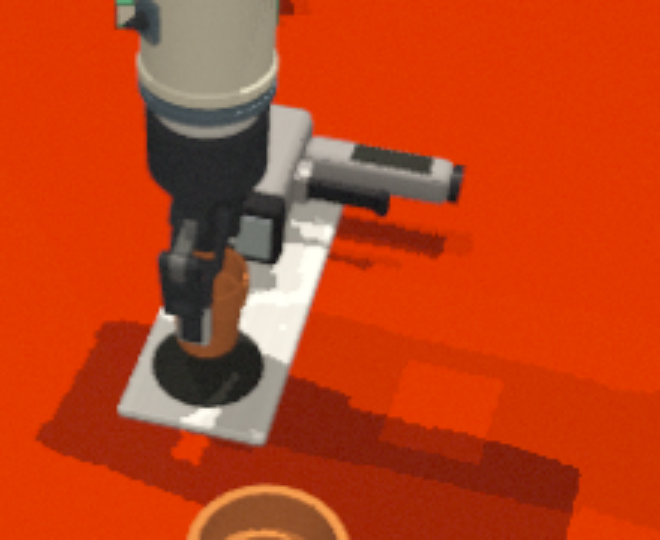

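View pics/gc_top.png

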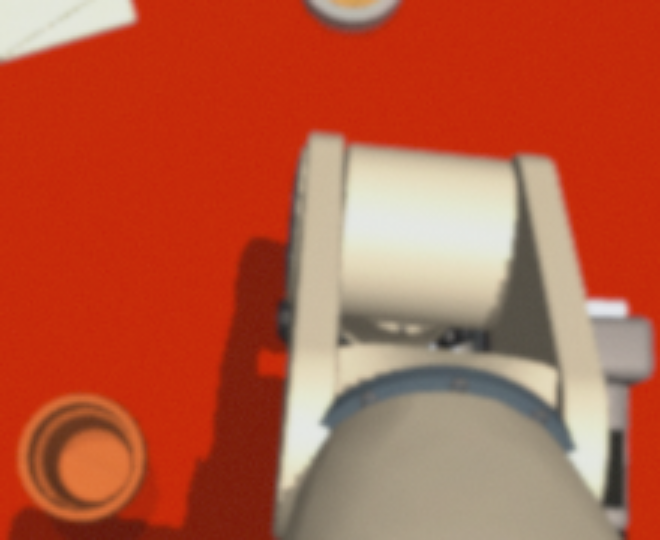

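Pot hangs over the pad (pot foot at (208,350), pad at (208,365) in the side crop). Lowering gently.

Request:
move_arm(
  targets=[-1, -0.05, 0, 0.6, 0, -1, -0.05, 0, 1.2, 0, -1, -0.05, 0, 1.7, 0, -1, -0.05, 0, 2.1, 0, -1, -0.05, 0, 2.3, 0, -1, -0.05, 0, 2.4, 0, -1, -0.05, 0, 2.4, 0, -1, -0.05, 0, 2.4, 0],
)

```text
clock: 9.45
eef_pos: [546.1, -51.5, 38.4]
tcp_rot: [-3.142, -0.0, -0.016]
contact_force: [1.0, 0.1, -1.2]
opening: 0.639
```

Request:
move_arm(
  targets=[-1, 0, 0, 0.1, 0, -1, 0, 0, 0.1, 0, -1, 0, 0, 0.15, 0, -1, 0, 0, 0.15, 0],
)

```text
clock: 9.85
eef_pos: [546.1, -51.5, 36.8]
tcp_rot: [3.142, -0.0, -0.016]
contact_force: [-0.8, 0.4, -0.1]
opening: 0.639
```

Request:
move_arm(
  targets=[-1, 0, 0, 0.05, 0, -1, 0, 0, 0.1, 0, -1, 0, 0, 0.1, 0],
)

```text
clock: 10.15
eef_pos: [546.3, -51.5, 36.7]
tcp_rot: [3.142, -0.001, -0.016]
contact_force: [-3.1, -0.1, 11.2]
opening: 0.642
```

```bash
python3 - <<'E'
from h import *
s=r.sense(); print(s["eef_pos"],s["contact_force"])
f=r.grab_frame("side");cv2.imwrite("pics/h_side.png",cv2.resize(f["img"][100:220,190:330],None,fx=4.5,fy=4.5))
E
```

```text
[546.32270306 -51.5238788   36.6934281 ] [-3.10667148 -0.1160525  11.16996555]
```

View pics/h_side.png

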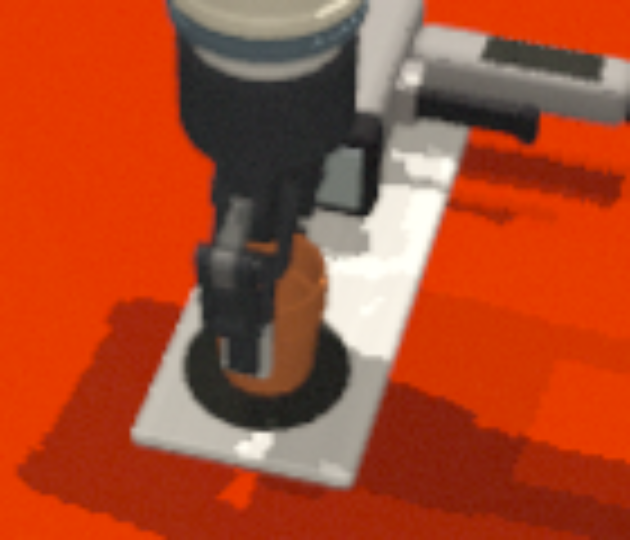

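The pot rests on the pad (11 N, foot around (270,385)). Releasing slowly, easing back up 1 mm first.

Request:
move_arm(
  targets=[-1, 0, 0, -0.1, 0, -1, 0, 0, -0.1, 0, 0.3, 0, 0, -0.1, 0, 0.4, 0, 0, -0.1, 0, 0.5, 0, 0, -0.1, 0, 0.7, 0, 0, -0.1, 0, 1, 0, 0, -0.1, 0, 1, 0, 0, -0.1, 0, 1, 0, 0, -0.1, 0],
)

```text
clock: 11.1
eef_pos: [546.1, -51.5, 36.8]
tcp_rot: [-3.142, -0.0, -0.016]
contact_force: [0.4, -0.6, 0.6]
opening: 1.002
```

```bash
python3 - <<'E'
from h import *
s=r.sense(); print(s["eef_pos"],s["contact_force"],s["opening"])
f=r.grab_frame("side");cv2.imwrite("pics/i_side.png",cv2.resize(f["img"][100:220,190:330],None,fx=4.5,fy=4.5))
E
```

```text
[546.07162477 -51.49068156  36.79515512] [ 0.38806768 -0.56137189  0.57921724] 1.0024460506790478
```

View pics/i_side.png

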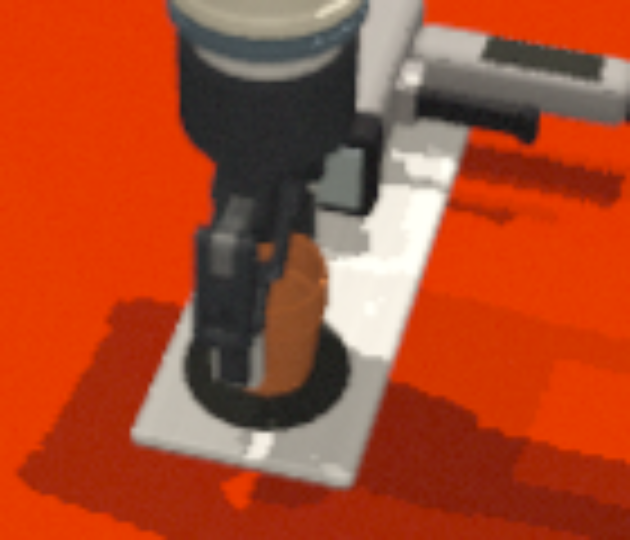

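Released and standing. Rising straight up.

Request:
move_arm(
  targets=[1, 0, 0, -0.5, 0, 1, 0, 0, -2, 0, 1, 0, 0, -4, 0, 1, 0, 0, -6.5, 0, 1, 0, 0, -9.5, 0, 1, 0, 0, -12, 0, 1, 0, 0, -13, 0, 1, 0, 0, -13, 0],
)

```text
clock: 11.95
eef_pos: [546.9, -51.6, 168.2]
tcp_rot: [3.141, -0.003, -0.016]
contact_force: [0.3, 0.2, -0.3]
opening: 0.997
```

```bash
python3 - <<'E'
from h import *
s=r.sense(); print(s["eef_pos"])
f=r.grab_frame("side");cv2.imwrite("pics/j_side.png",f["img"])
for t in("small_pot_center","squeeze_point","scan_spot"):print(t,r.mark_of(f,t)[:1])
a=.016;sq=np.array([546-(70*np.cos(a)+175*np.sin(a)),-51.5-(-70*np.sin(a)+175*np.cos(a))]);print(sq)
print(delta([472,-226-7,160],-.016))
E
```

```text
[546.89520075 -51.59496217 168.16341552]
small_pot_center [{'position': [543.5, -51.0, 43.9], 'conf': 0.59}]
squeeze_point [{'position': [472.2, -224.0, 61.8], 'conf': 0.91}]
scan_spot [{'position': [546.9, -49.9, 16.5], 'conf': 0.65}]
[ 473.20907927 -225.35764826]
(array([-7.02, 18.27,  0.53]), np.float64(0.010041435358340327))
```

View pics/j_side.png

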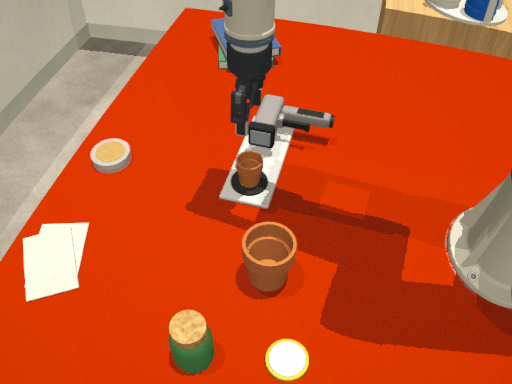

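Pot stands centred on the pad at (250,170). Now moving to above the grip.

Request:
move_arm(
  targets=[1, -0.4, 1, 0, 0, 1, -1.3, 3.2, 0, 0, 1, -2.4, 6, 0, 0, 1, -3.5, 9, 0, 0, 1, -4.7, 12, 0, 0, 1, -5.8, 15, 0, 0, 1, -6.6, 17, 0.2, 0, 1, -7, 18, 0.5, 0, 1, -7, 18, 0.5, 0, 1, -7, 18, 0.5, 0],
)

```text
clock: 13.15
eef_pos: [473.0, -230.0, 161.3]
tcp_rot: [-3.141, 0.001, -0.016]
contact_force: [-0.2, 0.4, 0.0]
opening: 1.0
```

```bash
python3 - <<'E'
from h import *
s=r.sense(); print(s["eef_pos"])
F=snap("k"); f=F["side"]; cv2.imwrite("pics/kc_side.png",cv2.resize(f["img"][40:200,200:400],None,fx=3.5,fy=3.5))
print(r.mark_of(f,"squeeze_point")[:1])
print(delta([472.5,-230,37],-.016))
E
```

```text
[ 473.03002291 -229.99595887  161.33827963]
[{'position': [471.9, -225.0, 60.2], 'conf': 0.92}]
(array([-0.11,  0.05, 12.47]), np.float64(0.07520207915215338))
```

View pics/kc_side.png

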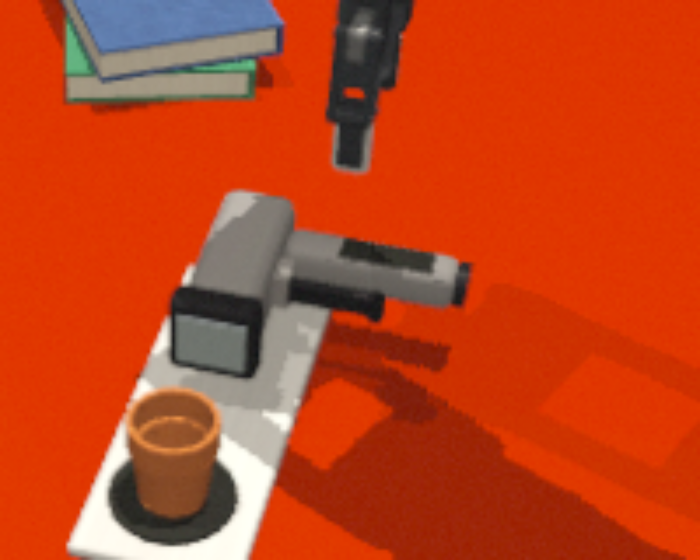

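Fingers at (350,140) in the crop, above the trigger (335,295). Descending part way first.

Request:
move_arm(
  targets=[1, 0, 0, 0.8, 0, 1, 0, 0, 2, 0, 1, 0, 0, 3.5, 0, 1, 0, 0, 5, 0, 1, 0, 0, 6.2, 0, 1, 0, 0, 7, 0, 1, 0, 0, 7, 0, 1, 0, 0, 7, 0],
)

```text
clock: 14.1
eef_pos: [473.3, -230.4, 91.8]
tcp_rot: [-3.142, 0.0, -0.016]
contact_force: [0.4, -0.2, 0.5]
opening: 1.001
```

```bash
python3 - <<'E'
from h import *
s=r.sense(); print(s["eef_pos"],s["contact_force"])
f=r.grab_frame("side"); cv2.imwrite("pics/l_side.png",cv2.resize(f["img"][60:180,210:350],None,fx=4.5,fy=4.5))
print(delta([472.5,-230,37],-.016))
E
```

```text
[ 473.29282624 -230.3831245    91.75891464] [ 0.41416427 -0.20418164  0.47198719]
(array([-0.1 , -0.05,  5.51]), np.float64(0.01173562906930423))
```

View pics/l_side.png

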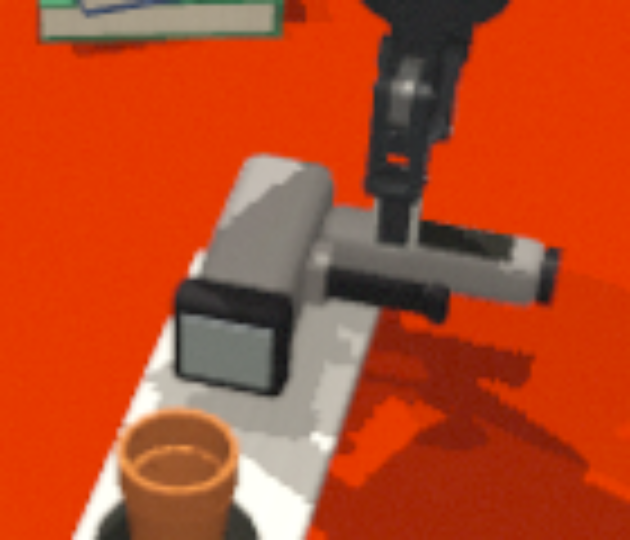

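Request:
move_arm(
  targets=[1, -0.1, 0, 0.5, 0, 1, -0.1, 0, 1.2, 0, 1, -0.1, 0, 2, 0, 1, -0.1, 0, 2.8, 0, 1, -0.1, 0, 3.2, 0, 1, -0.1, 0, 3.2, 0],
)

```text
clock: 14.75
eef_pos: [471.7, -230.1, 58.9]
tcp_rot: [-3.141, 0.001, -0.016]
contact_force: [0.5, -0.2, -0.4]
opening: 0.999
```

Request:
move_arm(
  targets=[1, 0, 0, 0.6, 0, 1, 0, 0, 1.2, 0, 1, 0, 0, 1.8, 0, 1, 0, 0, 2.3, 0, 1, 0, 0, 2.3, 0, 1, 0, 0, 2.3, 0],
)

```text
clock: 15.35
eef_pos: [472.1, -230.3, 36.6]
tcp_rot: [-3.141, 0.0, -0.016]
contact_force: [0.4, 0.2, 0.1]
opening: 0.998
```

```bash
python3 - <<'E'
from h import *
s=r.sense(); print(s["eef_pos"],s["contact_force"])
f=r.grab_frame("side"); cv2.imwrite("pics/m_side.png",cv2.resize(f["img"][60:180,210:350],None,fx=4.5,fy=4.5))
print(delta([472.5,-233,37],-.016))
for p in([472.5,-187,45],[472.5,-199,60]): print((proj(f,p)-[210,60])*4.5)
E
```

```text
[ 472.14327614 -230.32526522   36.64074725] [0.37364014 0.17492933 0.09933016]
(array([ 0.03,  0.26, -0.02]), np.float64(0.012176929206494961))
[387.21912747 334.47592401]
[393.94947743 296.34371995]
```

View pics/m_side.png

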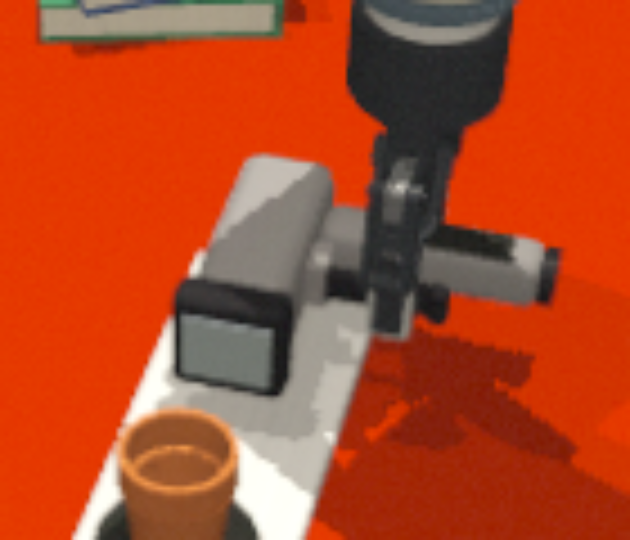

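Finger in front of the trigger at (390,330), no contact. Shifting to the squeezed centre and closing in stages.

Request:
move_arm(
  targets=[1, 0, 0.27, 0, 0, 0.7, 0, 0.27, 0, 0, 0.5, 0, 0.27, 0, 0, 0.3, 0, 0.27, 0, 0, 0.15, 0, 0.27, 0, 0, 0.15, 0, 0.27, 0, 0, 0.15, 0, 0.27, 0, 0],
  squeeze=20,
)

```text
clock: 16.1
eef_pos: [471.8, -232.1, 36.9]
tcp_rot: [-3.14, 0.001, -0.016]
contact_force: [-0.0, 7.6, 5.2]
opening: 0.578
```

Request:
move_arm(
  targets=[0.05, 0, 0, 0, 0, -0.05, 0, 0, 0, 0, -0.1, 0, 0, 0, 0, -0.1, 0, 0, 0, 0],
  squeeze=20,
)

```text
clock: 16.5
eef_pos: [471.8, -231.5, 37.0]
tcp_rot: [-3.139, 0.001, -0.016]
contact_force: [-0.1, 10.6, 7.6]
opening: 0.493
```

Request:
move_arm(
  targets=[-0.2, 0, 0.1, 0, 0, -0.4, 0, 0.15, 0, 0, -0.6, 0, 0.2, 0, 0],
  squeeze=20,
)

```text
clock: 16.8
eef_pos: [471.7, -231.7, 37.0]
tcp_rot: [-3.137, 0.002, -0.017]
contact_force: [4.3, 26.0, 11.5]
opening: 0.49
```

```bash
python3 - <<'E'
from h import *
s=r.sense(); print(s["eef_pos"],s["contact_force"],s["opening"])
f=r.grab_frame("side"); cv2.imwrite("pics/n_side.png",cv2.resize(f["img"][60:180,210:350],None,fx=4.5,fy=4.5))
E
```

```text
[ 471.69224574 -231.69508248   36.98420002] [ 4.2650001  26.04804087 11.49908643] 0.49029426963113365
```

View pics/n_side.png

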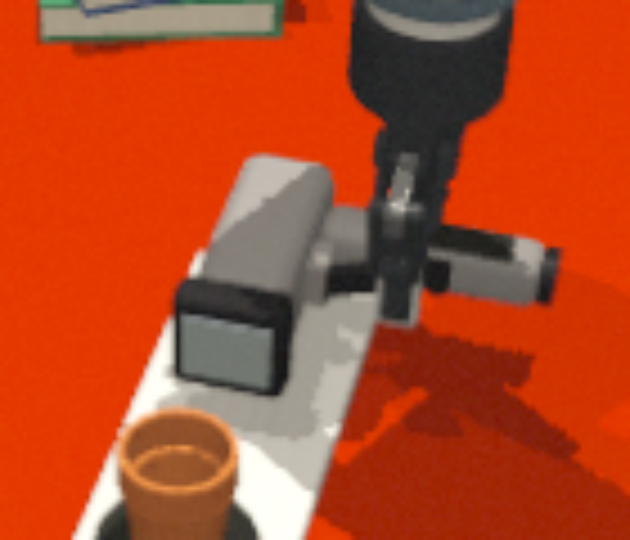

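The opening has stopped at 0.49 and the side force grew with my shift, so both fingers are in contact. I'll take the shift back and hold.

Request:
move_arm(
  targets=[-0.6, 0, -0.1, 0, 0, -0.6, 0, -0.2, 0, 0, -0.6, 0, -0.2, 0, 0],
  squeeze=30,
)

```text
clock: 17.15
eef_pos: [471.8, -231.7, 37.1]
tcp_rot: [-3.14, 0.001, -0.016]
contact_force: [-0.7, 9.0, 8.0]
opening: 0.481
```

Request:
move_arm(
  targets=[-0.8, 0, -0.07, 0, 0, -0.8, 0, -0.07, 0, 0, -0.8, 0, -0.07, 0, 0, -0.8, 0, -0.07, 0, 0, -0.8, 0, -0.07, 0, 0, -0.8, 0, -0.07, 0, 0, -0.8, 0, -0.07, 0, 0, -0.8, 0, -0.07, 0, 0],
  squeeze=35,
)

```text
clock: 17.95
eef_pos: [471.8, -231.7, 37.1]
tcp_rot: [-3.141, 0.001, -0.016]
contact_force: [-2.3, 4.2, 6.4]
opening: 0.486
```

```bash
python3 - <<'E'
from h import *
s=r.sense(); print(s["eef_pos"],s["contact_force"],s["opening"])
f=r.grab_frame("side"); cv2.imwrite("pics/o_side.png",cv2.resize(f["img"][60:200,210:350],None,fx=4.2,fy=4.2))
f=r.grab_frame("top"); cv2.imwrite("pics/o_top.png",cv2.resize(f["img"][120:260,280:420],None,fx=4.2,fy=4.2))
E
```

```text
[ 471.80136378 -231.70169456   37.06009752] [-2.28962735  4.17274888  6.44678386] 0.48565900479578994
```

View pics/o_side.png

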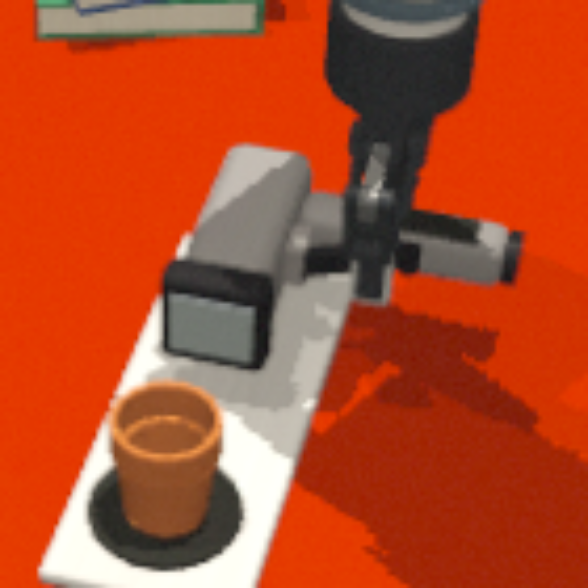

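View pics/o_top.png

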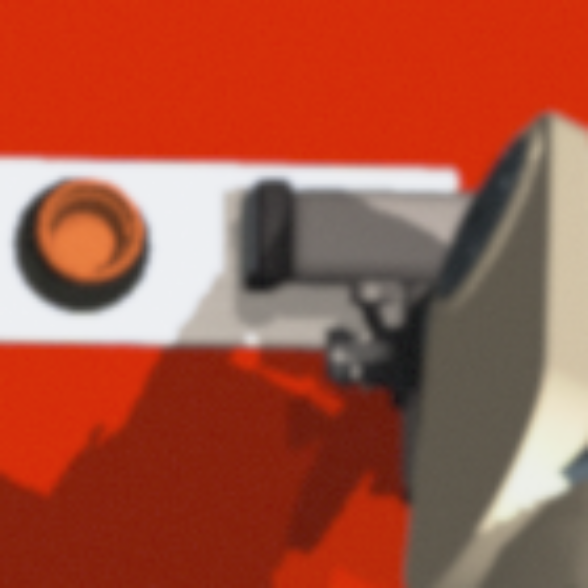

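The opening stays at about 0.486 while the grip goes from 20 to 35 N, far above the 6 N spring. In the top view the trigger is visibly slanted, from (365,290) to (400,340). So it is on its stop. I'll hold a bit longer, then release.

Request:
move_arm(
  targets=[-0.8, 0, 0, 0, 0, -0.8, 0, 0, 0, 0, -0.8, 0, 0, 0, 0, -0.8, 0, 0, 0, 0, -0.8, 0, 0, 0, 0],
  squeeze=40,
)

```text
clock: 18.55
eef_pos: [471.8, -231.8, 37.1]
tcp_rot: [-3.141, 0.001, -0.016]
contact_force: [-2.2, 3.3, 7.1]
opening: 0.487
```

Request:
move_arm(
  targets=[0, 0, 0, 0, 0, 0.2, 0, 0, 0, 0, 0.4, 0, -0.1, 0, 0, 0.7, 0, -0.1, 0, 0, 1, 0, -0.1, 0, 0, 1, 0, -0.1, 0, 0, 1, 0, -0.1, 0, 0],
  squeeze=20,
)

```text
clock: 19.25
eef_pos: [472.5, -231.7, 37.0]
tcp_rot: [3.141, -0.001, -0.016]
contact_force: [-0.1, -0.5, -0.4]
opening: 0.997
```

```bash
python3 - <<'E'
from h import *
s=r.sense(); print(s["eef_pos"],s["contact_force"],s["opening"])
f=r.grab_frame("side"); cv2.imwrite("pics/p_side.png",cv2.resize(f["img"][60:200,210:350],None,fx=4.2,fy=4.2))
print(delta([472.5,-230,37],-.016))
E
```

```text
[ 472.49602384 -231.6988797    36.96348637] [-0.11180811 -0.46207239 -0.42995295] 0.9965570626371185
(array([ 0.01, -0.16, -0.01]), np.float64(0.0029355838710778018))
```

View pics/p_side.png

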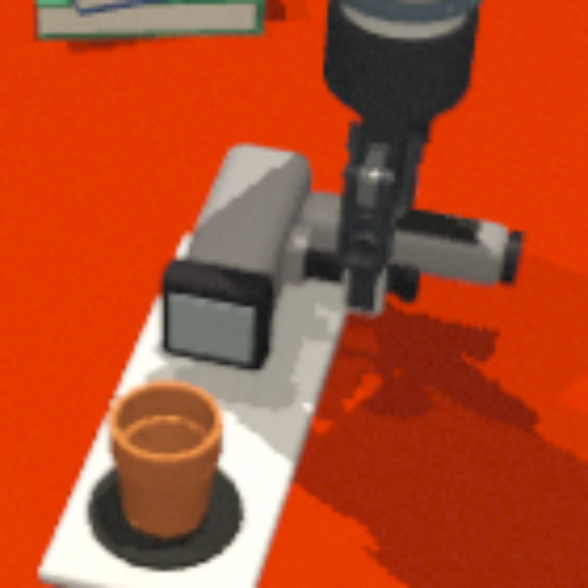

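Trigger end moved from about (405,258) back to (403,285). Rising, and checking the travel numerically.

Request:
move_arm(
  targets=[1, 0, -0.15, 0, 0, 1, 0, -0.15, -0.5, 0, 1, 0, -0.15, -2, 0, 1, 0, -0.15, -4, 0, 1, 0, -0.15, -6.5, 0, 1, 0, -0.15, -9.5, 0, 1, 0, -0.15, -12, 0, 1, 0, -0.15, -13, 0, 1, 0, -0.15, -13, 0],
)

```text
clock: 20.2
eef_pos: [473.0, -230.2, 168.1]
tcp_rot: [3.14, -0.003, -0.016]
contact_force: [0.1, -0.8, 0.2]
opening: 0.998
```

```bash
python3 - <<'E'
from h import *
s=r.sense(); print(s["eef_pos"],s["contact_force"])
f=r.grab_frame("side"); cv2.imwrite("pics/q_side.png",f["img"])
# trigger front end for angles, at z 60, px in the 4.2x crop
for th in(0,.28,.37):
    d=60; p=[472.5+38-d*np.cos(th),-226+23-d*np.sin(th),60]; print(th,(proj(f,p)-[210,60])*4.2)
for t in("small_pot_center","scan_spot"):print(t,r.mark_of(f,t)[:1])
a=cv2.imread("pics/j_side.png").astype(int)
for y0,y1,x0,x1 in((100,140,275,340),(210,384,145,330),(145,200,225,275)):
    print(np.abs(a-f["img"])[y0:y1,x0:x1].mean())
E
```

```text
[ 473.01177699 -230.21410258  168.13267738] [ 0.08430921 -0.79048771  0.15757709]
0 [409.61976685 279.04476215]
0.28 [410.55574789 259.07603562]
0.37 [409.01235698 252.68754612]
small_pot_center [{'position': [545.4, -49.0, 14.6], 'conf': 0.6}]
scan_spot [{'position': [544.8, -49.3, 14.7], 'conf': 0.62}]
11.489358974358975
4.182458320389355
20.84521212121212
```

View pics/q_side.png

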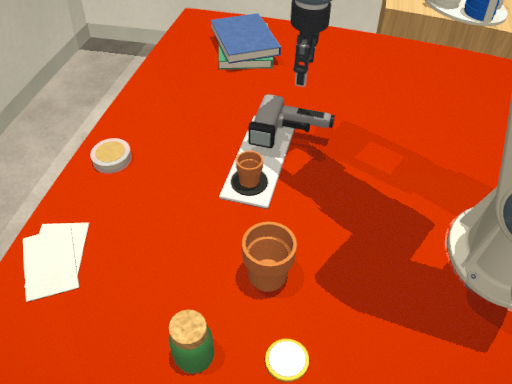

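```bash
python3 - <<'E'
import cv2,numpy as np
for n in("o","p"):
    i=cv2.imread(f"pics/{n}_side.png"); m=(i.max(2)<60)
    print(n,[ (x,np.nonzero(m[230:320,x])[0][[0,-1]]+230) for x in (398,402,406,410,414) if m[230:320,x].any()])
a=cv2.imread("pics/o_side.png")[215:315,340:440];b=cv2.imread("pics/p_side.png")[215:315,340:440]
cv2.imwrite("pics/op.png",cv2.resize(np.hstack([a,b]),None,fx=4,fy=4))
E
```

```text
o [(398, array([230, 267])), (402, array([243, 269])), (406, array([243, 271])), (410, array([230, 271])), (414, array([230, 271]))]
p [(398, array([266, 293])), (402, array([267, 296])), (406, array([266, 299])), (410, array([230, 300])), (414, array([230, 296]))]
```

View pics/op.png

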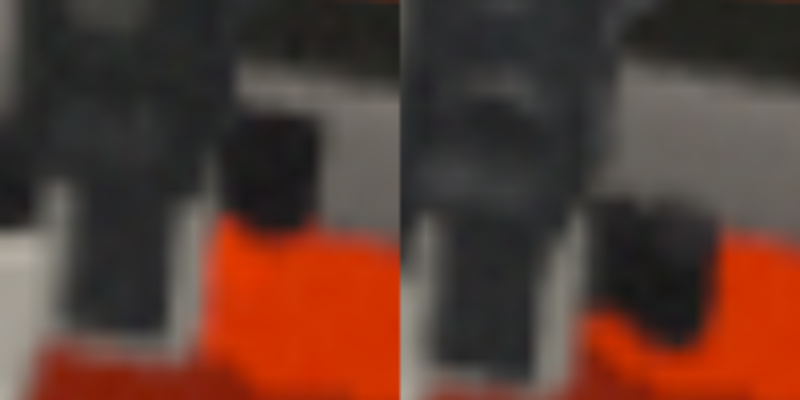

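The trigger end travelled 24–29 px, against 26 expected at 0.37 rad and 20 at 0.28, so it was home. Handing in.

```bash
python3 -c "
from rig import r
print(r.sign_off())"
```

```text
the job is handed in; nothing more can be done
None
```

I set the small pot on the middle of the pad and let go. Then I squeezed the scanner's trigger onto its stop, held it for well over a second, and let it spring back. I handed the job in at about 20 s of the 48 s.

**Pot:** In the last side picture it stands upright on the pad. I released it at (546, −51.5). Camera estimates of the pad's centre ranged about (544–552, −48 to −55), so the offset should be well inside 20 mm.

**Trigger:** The opening stayed at about 0.486 while I raised the grip from 20 to 40 N, and the trigger's end moved 24–29 pixels between squeezed and released. I would expect about 26 at 0.37 rad and 20 at 0.28 rad. The released picture fits 0 rad.

**Other goods:** The large pot, jar and lid look unmoved in the last picture, judged by eye. The arm ended clear, about 168 mm up, with no contact force.

**Slips and disagreements:**
- While squeezing I first shifted the tool the wrong way, which raised the side force to 26 N. I took the shift back at once.
- The network's height for the standing pot was unreliable: 44 mm in one picture and 15 mm in another, against the 45 mm it should be. I relied on the pictures and the touchdown force instead.

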